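Sift washed centrifuge adapters from stoppers

TASK

Tip the washed parts out of the hinged teal pan onto the drainer's grate and lower the pan again, then rock the grate with at least three full strokes of its red sprung lever, letting it come right back up each time, so the blue stoppers drop through into the catch tray. After that pick the two oversize orange adapters off the grate and set them side by side, lying flat on the floor of the grey tray. Leave the tip box, tube rack, bottle and timer where they are.

Things in the scene. Friction and masses are not known exactly. Their poses are not given: they have to be found in the camera images.
- drainer: Fixed white and steel sorting drainer. Origin on the bench under the centre of its grate; y axis level from the grate towards the teal pan, z up. Under the grate a white open catch tray (inside 210 x by 184 y mm, floor 6 mm and wall tops 68 mm above the bench). Steel pivot posts at x = +-116 mm, 90 mm high.
- grate_centre (a point): Centre of the steel grate at the top of its bars, 78 mm above the bench; axes as the drainer's. Four 6 mm round bars run along y, 38.4 mm apart (32 mm gaps). Open area 186 mm in x by 160 mm in y, inside a 6 mm wide frame that rises 14 mm above the bars on three sides and 2 mm on the pan's side.
- pan_handle (a point): Middle of the teal pan's steel bar handle: 12 mm diameter, 122 mm long, along the drainer's x, with arms 55 mm either side of its middle. With the pan down it is 134 mm above the bench, clear below; the pan's end wall is 38 mm from the bar's axis towards the grate, its top 10 mm lower than the bar. The bar can turn between fingers that pinch it from above.
- pan_hinge (a point): Middle of the pan's hinge line, along the drainer's x, 92 mm above the bench, at drainer y = +76 mm; also the open front lip of the pan's floor. With the pan down the handle is 172 mm further in y and 42 mm higher. Pan floor 172 (x) x 130 mm, walls 32 mm high at both sides and the handle end, none at the lip; a 24 mm wide, 26 mm high ridge parts it into two lanes.
- pan (a joint): Angle of the tipping pan: 0 lying level on its rests, growing as the handle is lifted, up to 1.25 rad (stop). Weight only, about 3 to 4 N at the handle; it falls back if let go while tipped. Parts begin to slide out at about 0.6 rad.
- lever_pad (a point): Centre of the top of the red pad (50 mm along x, 36 along y, 12 thick) of the grate's sprung lever, on the side away from the pan: 97 mm above the bench at rest, 158 mm from the rocking axis, which runs along the drainer's x under the grate's centre, 75 mm high. Pressed down it rocks the whole grate and springs back. Clear below.
- grate (a joint): Rocking angle of the grate: 0 at rest, 0.14 rad with the lever pressed down to its stop (pad about 22 mm lower). The force at the pad is about 4 N at the start of the stroke and 8 N at the stop. Counted as fully pressed above 0.10 and as let up below 0.03.
- adapter_a_centre (a point): Centre of an orange plastic tube adapter: square block 46 x 46 x 40 mm, the 40 mm along its own z, four dark wells drawn on its +z face, about 70 g. Too big for the gaps in the grate. It may come to lie on any face. Starts in one lane of the pan.
- adapter_b_centre (a point): Centre of the second orange adapter, like the first.
- adapter_tray: Grey open tray, fixed on the bench: outside 170 (x) x 130 (y) x 36 mm high, walls and floor 4 mm. Origin at the centre of its underside. Empty at the start.
- adapter_a: The same adapter as point adapter_a_centre; origin at the centre of the face opposite the wells, 20 mm from the centre.
- adapter_b: The same adapter as point adapter_b_centre; origin at the centre of the face opposite the wells, 20 mm from the centre.
- stopper_0_centre (a point): Centre of a blue stopper: slightly tapered plug 16 mm diameter, 16 mm long, 12 g; passes through the gaps of the grate. Starts in the pan.
- stopper_1_centre (a point): Centre of a blue stopper: slightly tapered plug 16 mm diameter, 16 mm long, 12 g; passes through the gaps of the grate. Starts in the pan.
- stopper_2_centre (a point): Centre of a blue stopper: slightly tapered plug 16 mm diameter, 16 mm long, 12 g; passes through the gaps of the grate. Starts in the pan.
- stopper_3_centre (a point): Centre of a blue stopper: slightly tapered plug 16 mm diameter, 16 mm long, 12 g; passes through the gaps of the grate. Starts in the pan.
- tip_box: Bystander: white box with yellow top, 85 x 120 x 59 mm high. Origin under its centre.
- tube_rack: Bystander: blue rack, 60 x 140 mm, with capped tubes, 107 mm high. Origin under its centre.
- reagent_bottle: Bystander: capped bottle, 60 mm diameter, 130 mm high. Origin under its centre.
- timer: Bystander: white bench timer, 55 x 65 x 19 mm. Origin under its centre.
Mind the look-alikes: they are no part of the job. What is shaped like the adapter_b but green is not meant. What is shaped like the adapter_a but white is not meant.

How it is judged:
By the outcome, as a careful person would: the job done as asked, in the order asked, and still so for the second after the job is handed in, with the robot touching nothing.
It also fails if it takes over 72 s, if anything falls off the work surface, if the arm or the gripper's body presses on something with over 40 N, if the wrist force passes 120 N, or if a joint passes its speed limit or range.

ROBOT

A 6-joint arm with a two-finger parallel gripper is mounted at the origin on the work surface. World frame = base frame: x ahead of the robot, y to its left, z up, the work surface at z = 0. Lengths are in m, angles in rad, forces in N, time in s.
With the tool pointing down it reaches from about 0.25 to 0.775 m from the base axis. Payload 4 kg.
Tool frame: the origin (TCP) lies at the very end of the fingers, on their centre line; the grasp point (between the pads) lies 19 mm behind it; z points along the fingers, y is the direction in which the jaws open and shut (so a half turn about z gives the same grasp; the last joint's range is limited). The gripper opens to 85 mm and grips with 20 to 120 N. Pads are 22 mm wide; open, the fingers measure 114 mm over their backs; the gripper's body (76 mm by 85 mm) begins 54 mm behind the grasp point. The pads swing forward as they close: fully open they stand 13 mm farther back than shut.
Start: joints at [-1.281, 0.087, 1.371, -0, 1.684, -0.103], TCP at [0.211, -0.508, 0.231] pointing down, gripper open.
Joint ranges: [-3.1, 3.1], [-0.76, 2.03], [0.27, 2.55], [-1.08, 4.22], [0.17, 2.65], [-2.57, 2.57]. Speed limits (rad/s): [2.79, 2.79, 3.14, 3.14, 3.14, 3.14].

INTERFACE

Orientations are given as [roll, pitch, yaw] about the fixed x, y, z axes, in that order (R = Rz(yaw) Ry(pitch) Rx(roll)).
In Python, from cell import telemetry, snapshot, get_calibration, sign_off gives the robot as it stands.
- The arm moves only by the tool carry_out, never from a script. Its argument "plan" is text: rows parted by semicolons, each of 7 numbers parted by spaces: the closure, from -1 (fully open) to 1 (shut), so that 0 is half open, then the shift along the tool's x, y, z in m, then the turn, a rotation vector about the tool's x, y, z in rad. In form: jaw x y z wx wy wz; .... A call has 1 to 12 rows; each row shifts and turns the commanded pose from where the row before left it, along the tool's axes as they then stand; what a row does not reach is not made up. A row lasts 1/10 s, in which the tool goes at most 50 mm and 8.59 degrees, less where a joint would pass 70% of its speed; a pose out of reach is approached as far as the arm can. A call with a gripper value outside its range is refused whole. The fingers move at their own pace and stop on an object; "grip_force" is the grip in N (left out, the last holds). Time passes only in rows, so rows that do not move let the fingers close. It gives the time, the measured TCP pose, the force and the opening at its end, in the units of the state.
- telemetry.observe(): the state, without advancing time (a new reading comes with each control period).
- snapshot(name): name is "scene" or "top" or "wrist"; returns the picture (400x640x3 uint8, blue, green, red); there is no depth.
- get_calibration(name): a dict with "K" (3x3 intrinsics, pixels), "distortion" ([k1, k2, p1, p2, k3] as OpenCV has them; the pictures are not rectified), "rvec" (rotation vector, rad) and "tvec" (3), from world to camera coordinates, as OpenCV has them; the wrist camera has in their place "mount" (4x4, takes a point from camera to tool coordinates, whose origin is the TCP and whose axes are the flange's). Camera axes: x right, y down, z forward; pixel columns grow to the right and rows downward; lengths in m; the calibration is good to about 2 mm. A picture is of the moment at which its call begins: read the wrist's pose just before it. get_calibration takes no time and is no camera call.
- sign_off(): hands the job in, once; it reports no verdict.
The state is a dict: "time": time; "joint_positions": joint angles; "dq": joint speeds; "joint_torque": joint torques, N m; "position": TCP position; "orientation": TCP orientation; "wrist_force": force on the tool from outside, world axes, zero at the start; "wrist_torque": the same for the moment, N m; "finger_gap": finger opening in m.
Only numpy, scipy, OpenCV 4.12 (cv2) and the standard library are available. Lean on these libraries where they do the work, as an engineer would, in place of code of your own. Each camera call takes 0.05 s, during which the arm holds its last target. There are 200 camera calls.

## Working session

There is one attempt and no reset: what is moved stays moved. The work goes in short steps, Python scripts to look and compute and a tool call to move; the robot and the scene stay as the last step left them, time stands still between calls to the robot, and variables do not carry over. Pictures are saved under pics/ and viewed, about 8 in all and at most 12, crops included, and the job is handed in when it is done.

Besides the shell and the picture viewer there is one more tool, called by a JSON object that holds its "method" and its "body", one argument or row to a line. carry_out: Moves the arm, as the interface text tells. Its arguments: {"type":"object","properties":{"plan":{"type":"string"},"grip_force":{"type":"number"}},"required":["plan"]}

```bash
mkdir -p pics; ls
python3 - <<'E'
from cell import *
import cv2
print(telemetry.observe())
for n in("scene","top"):
    cv2.imwrite(f"pics/{n}0.png",snapshot(n)); print(get_calibration(n))
print(get_calibration("wrist"))
E
```

```text
pics
{'time': 0.0, 'joint_positions': array([-1.28107698e+00,  8.79537450e-02,  1.37228881e+00,  3.74681389e-05,
        1.68355998e+00, -1.03104966e-01]), 'dq': array([ 6.50559225e-04, -9.07937381e-04,  1.95324697e-03,  6.30738148e-05,
        4.78163134e-04, -1.08904295e-04]), 'joint_torque': array([-6.47746001e-04, -3.51868808e+01, -3.13274860e+01, -1.27939957e-04,
        1.06955896e-02, -1.78062970e-05]), 'position': array([ 0.21040192, -0.50762905,  0.23012226]), 'orientation': array([-3.13939833e+00, -2.64488569e-04,  3.92828202e-01]), 'wrist_force': array([ 0.03710897, -0.25685737, -0.38585278]), 'wrist_torque': array([0.03803672, 0.05201948, 0.01522276]), 'finger_gap': 0.08505682138796905}
{'K': array([[494.0126741 ,   0.        , 321.69152309],
       [  0.        , 494.0126741 , 195.52250676],
       [  0.        ,   0.        ,   1.        ]]), 'distortion': array([-0.03514839,  0.        ,  0.        ,  0.        ,  0.        ]), 'rvec': array([ 2.14403673,  1.46273859, -0.45466902]), 'tvec': array([-0.19569538, -0.36433332,  1.90553984])}
{'K': array([[375.5496984 ,   0
[... 224 characters left out ...]
: array([ 2.15026146, -2.1283318 ,  0.18858349]), 'tvec': array([-0.02043393,  0.55015692,  0.9123383 ])}
{'K': array([[338.45974719,   0.        , 325.4390819 ],
       [  0.        , 338.45974719, 193.90460844],
       [  0.        ,   0.        ,   1.        ]]), 'distortion': array([-0.0058666,  0.       ,  0.       ,  0.       ,  0.       ]), 'mount': array([[-1.44789462e-05, -9.60674338e-01, -2.77677540e-01,
         7.02603922e-02],
       [ 9.99999179e-01,  3.41907129e-04, -1.23503089e-03,
        -1.59393773e-03],
       [ 1.28140241e-03, -2.77677330e-01,  9.60673544e-01,
        -1.42372427e-01],
       [ 0.00000000e+00,  0.00000000e+00,  0.00000000e+00,
         1.00000000e+00]])}
```

View pics/top0.png

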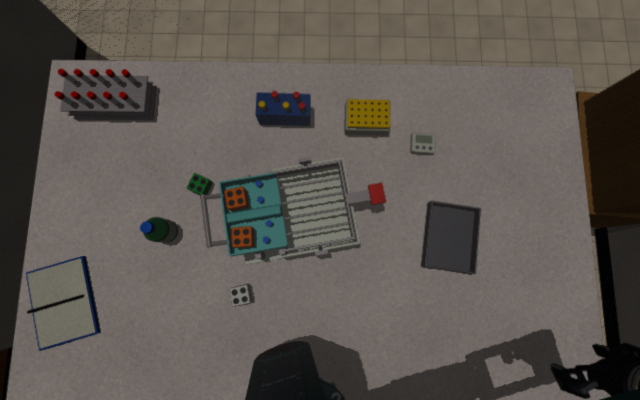

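View pics/scene0.png

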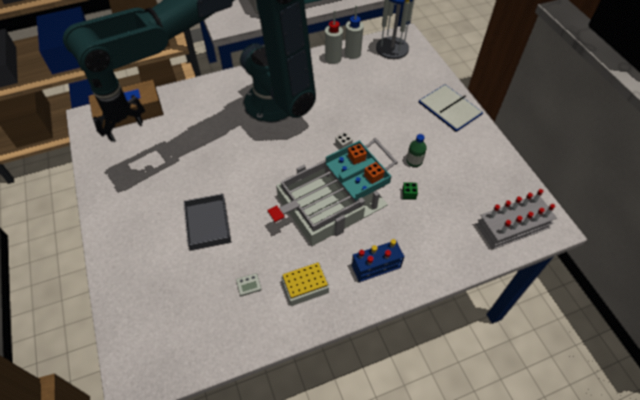

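The top view shows the drainer with the pan on the left: handle bar at about (204..210, 195..246), red pad at (376,194), grey tray at (451,238). The adapters are at (236,198) and (242,237). The scene view agrees.

```bash
cat > h.py <<'E'
from cell import *
import cv2, numpy as np
from scipy.spatial.transform import Rotation as R
def cam(n,pose=None):
    c=get_calibration(n)
    if n=="wrist":
        p,o=pose; T=np.eye(4);T[:3,:3]=R.from_euler('xyz',o).as_matrix();T[:3,3]=p
        T=T@c["mount"]; return c,T[:3,:3],T[:3,3]
    Rw=cv2.Rodrigues(c["rvec"])[0].T
    return c,Rw,-Rw@c["tvec"]
def ray(n,px,z,pose=None):
    c,Rw,o=cam(n,pose)
    u=cv2.undistortPoints(np.array(px,float).reshape(-1,1,2),c["K"],c["distortion"])[:,0]
    d=np.c_[u,np.ones(len(u))]@Rw.T
    return o+d*((z-o[2])/d[:,2])[:,None]
def proj(n,P,pose=None):
    c,Rw,o=cam(n,pose)
    return cv2.projectPoints((np.array(P,float).reshape(-1,3)-o)@Rw,np.zeros(3),np.zeros(3),c["K"],c["distortion"])[0][:,0]
def blobs(im,lo,hi,amin=15):
    m=cv2.inRange(cv2.cvtColor(im,cv2.COLOR_BGR2HSV),lo,hi)
    n,_,s,c=cv2.connectedComponentsWithStats(m)
    return [(c[i],s[i]) for i in range(1,n) if s[i][4]>=amin]
E
python3 - <<'E'
from h import *
im=cv2.imread("pics/top0.png")
hs=cv2.cvtColor(im,cv2.COLOR_BGR2HSV)
m=cv2.inRange(hs,(0,170,90),(5,255,255))|cv2.inRange(hs,(172,170,90),(180,255,255)); m[:150]=0
m[:, :330]=0
ct=max(cv2.findContours(m,0,2)[0],key=cv2.contourArea); r=cv2.minAreaRect(ct);print("pad",r, ray("top",[r[0]],.097))
print("padcorners",ray("top",cv2.boxPoints(r),.097).round(4)[:,:2].tolist())
for n,b in(("orange",((5,170,90),(14,255,255))),("teal",((80,90,40),(98,255,255)))):
    print(n,[(c.round(1),s) for c,s in blobs(im,*b,30)])
crop=cv2.resize(im[150:280,180:500],None,fx=2.5,fy=2.5,interpolation=cv2.INTER_CUBIC); crop=cv2.convertScaleAbs(crop,alpha=1.4)
cv2.imwrite("pics/c1.png",crop)
E
```

```text
pad ((376.44232177734375, 193.2115478515625), (18.631032943725586, 12.943665504455566), 78.69007110595703) [[ 0.55221152 -0.15780348  0.097     ]]
padcorners [[0.5714, -0.1382], [0.5781, -0.1693], [0.5331, -0.1773], [0.5266, -0.1465]]
orange [(array([234.8, 197.3]), array([225, 187,  21,  21, 207], dtype=int32)), (array([241.1, 236.3]), array([232, 227,  19,  20, 217], dtype=int32))]
teal [(array([258.3, 214.3]), array([ 220,  173,   67,   83, 2778], dtype=int32))]
```

View pics/c1.png

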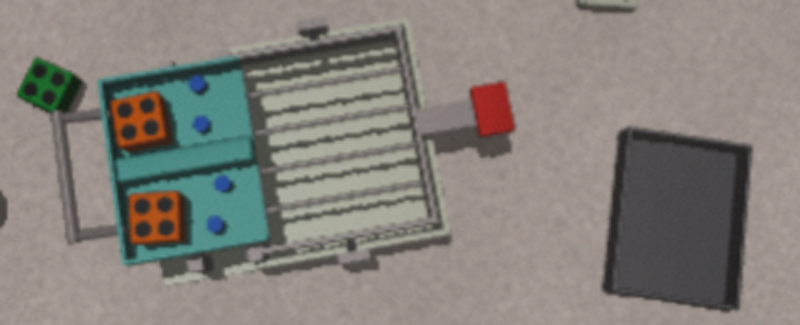

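Run:
```python
from h import *
f=lambda p:np.array(p)/2.5+[180,150]-0.2
h=ray("top",f([(60,113),(72,242)]),.134)[:,:2]; print("bar ends",h,np.linalg.norm(h[1]-h[0]))
hm=h.mean(0); pad=np.array([.5522,-.1578])
d=hm-pad; print("handle",hm,"sep",np.linalg.norm(d),"dir",np.degrees(np.arctan2(d[1],d[0])), "bar dir",np.degrees(np.arctan2(*(h[0]-h[1])[::-1])))
u=d/np.linalg.norm(d); print("drainer origin", pad+u*.158, hm-u*.248)
t=ray("top",f([(624,129),(750,144),(737,308),(606,291)]),.036)[:,:2]; print("tray",t.tolist(),t.mean(0))
print("side",[np.linalg.norm(t[i]-t[(i+1)%4]) for i in range(4)], [np.degrees(np.arctan2(*(t[(i+1)%4]-t[i])[::-1])) for i in range(4)])
g=ray("top",f([(48,85)]),.02); print("green",g)
# scene check: red pad and handle
im=cv2.imread("pics/scene0.png"); hs=cv2.cvtColor(im,cv2.COLOR_BGR2HSV)
m=cv2.inRange(hs,(0,170,90),(5,255,255))|cv2.inRange(hs,(172,170,90),(180,255,255)); m[:190]=0;m[240:]=0;m[:,:200]=0;m[:,330:]=0
M=cv2.moments(m,True);c=[M['m10']/M['m00'],M['m01']/M['m00']]; print(c,"proj",proj("scene",[[*pad,.097],[*h[0],.134],[*h[1],.134]]))
```

```text
bar ends [[0.5368906  0.24801017]
 [0.41878587 0.23024293]] 0.11943367046714846
handle [0.47783823 0.23912655] sep 0.40383209262846687 dir 100.61101499849131 bar dir 8.555209693360512
drainer origin [ 0.52310583 -0.00250181] [ 0.52350503 -0.00463264]
tray [[0.543203195524198, -0.3050213128918109], [0.5289323723992904, -0.4354699527904472], [0.36239286387735054, -0.4120856702741732], [0.37822474776814513, -0.28034178659933784]] [ 0.45318829 -0.35822968]
side [np.float64(0.13122691813826343), np.float64(0.16817322190982187), np.float64(0.13269174591232172), np.float64(0.1668141697878737)] [np.float64(-96.24321779150945), np.float64(172.0071925990077), np.float64(83.14752985471958), np.float64(-8.50792585830269)]
green [[0.58591175 0.29621501 0.02      ]]
[275.70454545454544, 213.36363636363637] proj [[275.71244426 211.37024922]
 [395.15148404 162.28021285]
 [374.28063815 137.68067911]]
```

{"method": "carry_out", "body": {
  "plan": "-1 0.01 -0.02 0 0 0 0.1065; -1 0.01 -0.02 0 0 0 0.1065; -1 0.022 -0.038 0 0 0 0; -1 0.022 -0.038 0 0 0 0; -1 0.022 -0.038 0 0 0 0; -1 0.022 -0.038 0 0 0 0; -1 0.022 -0.038 0 0 0 0; -1 0.022 -0.038 0 0 0 0; -1 0.022 -0.038 0 0 0 0; -1 0.022 -0.038 0 0 0 0; -1 0.022 -0.038 0 0 0 0; -1 0.022 -0.038 0 0 0 0"
}}

```text
time: 1.3
position: [0.3645, -0.0488, 0.2311]
orientation: [3.141, -0.0, 0.18]
wrist_force: [0.6, -0.8, 0.4]
finger_gap: 0.0854
```

{"method": "carry_out", "body": {
  "plan": "-1 0.022 -0.036 0 0 0 0; -1 0.022 -0.036 0 0 0 0; -1 0.022 -0.036 0 0 0 0; 0.3 0.022 -0.036 0 0 0 0; 0.3 0.022 -0.036 0 0 0 0; 0.3 0.022 -0.036 0 0 0 0; 0.3 0.015 -0.02 0 0 0 0; 0.3 0 0 0 0 0 0; 0.3 0 0 0 0 0 0"
}}

```text
time: 2.2
position: [0.4666, 0.2079, 0.2304]
orientation: [3.141, 0.002, 0.181]
wrist_force: [-0.1, 0.8, -0.0]
finger_gap: 0.0302
```

Run:
```python
from h import *
s=telemetry.observe(); np.save("w1.npy",[s["position"],s["orientation"]]); im=snapshot("wrist"); cv2.imwrite("pics/w1.png",im)
print(s["position"],s["orientation"],s["finger_gap"],proj("wrist",[[.5369,.248,.134],[.4188,.2302,.134],s["position"]],(s["position"],s["orientation"])))
```

```text
[0.46657878 0.20787875 0.2304158 ] [3.14066259e+00 2.08343419e-03 1.80751338e-01] 0.030222275109444356 [[288.08934107  85.72879132]
 [288.03540499 248.23989654]
 [329.08589718 253.70427657]]
```

View pics/w1.png

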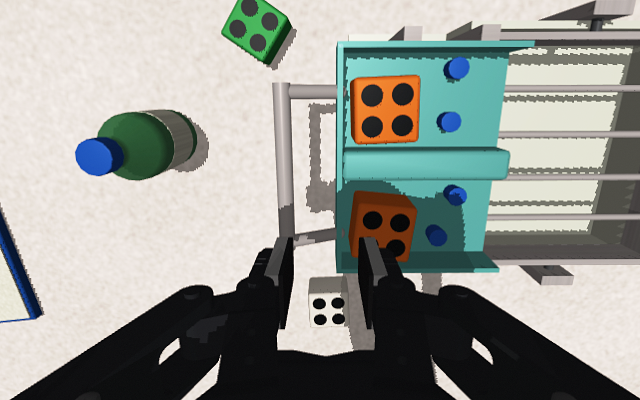

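The wrist picture shows the handle bar from (281,85) to about (288,238), slightly turned in relation to the tool, with the pan and both adapters undisturbed.

Run:
```python
from h import *
w=np.load("w1.npy"); pts=[(281,85),(287.5,235)]
b=ray("wrist",pts,.134,w)[:,:2]; print(b,np.degrees(np.arctan2(*(b[0]-b[1])[::-1])),np.linalg.norm(b[0]-b[1]),b.mean(0))
# end-wall top edges, z=.124 ; side wall pan corners
e=ray("wrist",[(338,43),(339,270)],.124,w)[:,:2]; print("endwall",e,np.degrees(np.arctan2(*(e[0]-e[1])[::-1])))
g=ray("wrist",[(505,88),(640,88),(505,216),(640,220)],.078,w)[:,:2];print("bars",[np.degrees(np.arctan2(*(g[i]-g[i+1])[::-1])) for i in (0,2)])
```

```text
[[0.53650774 0.25275707]
 [0.42963066 0.23224509]] 10.864173162112676 0.10882762083018684 [0.4830692  0.24250108]
endwall [[0.57038019 0.21994047]
 [0.40215182 0.18656294]] 11.222092424026846
bars [np.float64(100.5037314578426), np.float64(98.54291169084279)]
```

{"method": "carry_out", "body": {
  "plan": "0.3 0.008 -0.015 0 0 0 -0.004; 0.3 0.008 -0.015 0.02 0 0 0; 0.3 0 0 0.025 0 0 0; 0.3 0 0 0.025 0 0 0; 0.3 0 0 0.025 0 0 0; 0.3 0 0 0.02 0 0 0; 0.3 0 0 0 0 0 0; 1 0 0 0 0 0 0; 1 0 0 0 0 0 0; 1 0 0 0 0 0 0; 1 0 0 0 0 0 0; 1 0 0 0 0 0 0",
  "grip_force": 40
}}

```text
time: 3.45
position: [0.4779, 0.2402, 0.1175]
orientation: [3.141, -0.002, 0.184]
wrist_force: [0.4, -2.4, 2.0]
finger_gap: 0.0107
```

{"method": "carry_out", "body": {
  "plan": "1 0 0.0025 -0.0085 0 0 0; 1 0 0.0025 -0.0085 0 0 0; 1 0 0.0034 -0.0082 0 0 0; 1 0 0.0034 -0.0082 0 0 0; 1 0 0.0042 -0.0078 0 0 0; 1 0 0.0042 -0.0078 0 0 0; 1 0 0.0049 -0.0074 0 0 0; 1 0 0.0049 -0.0074 0 0 0; 1 0 0.0056 -0.0068 0 0 0; 1 0 0.0056 -0.0068 0 0 0; 1 0 0 0 0 0 0"
}}

```text
time: 4.55
position: [0.4853, 0.2007, 0.1963]
orientation: [-3.139, -0.003, 0.184]
wrist_force: [0.7, 6.2, 1.7]
finger_gap: 0.0104
```

{"method": "carry_out", "body": {
  "plan": "1 0 0.0063 -0.0062 0 0 0; 1 0 0.0063 -0.0062 0 0 0; 1 0 0.0034 -0.0028 0 0 0; 1 0 0.0034 -0.0028 0 0 0; 1 0 0.0034 -0.0028 0 0 0; 1 0 0.0034 -0.0028 0 0 0; 1 0 0 0 0 0 0; 1 0 0 0 0 0 0; 1 0 0 0 0 0 0; 1 0 0 0 0 0 0"
}}

```text
time: 5.55
position: [0.4899, 0.1764, 0.2201]
orientation: [-3.137, -0.004, 0.186]
wrist_force: [0.6, 8.2, 6.0]
finger_gap: 0.0104
```

Run:
```python
from h import *
t=snapshot("top"); w=snapshot("wrist")
a=cv2.resize(t[150:280,180:420],None,fx=2.5,fy=2.5); b=cv2.resize(w,(520,325))
o=np.zeros((325,1120,3),np.uint8); o[:,:600]=a;o[:,600:]=b
o=np.vstack([a[:,:600],np.pad(cv2.resize(w,(416,260)),((0,0),(0,184),(0,0)))])
cv2.imwrite("pics/t2.png",o); print(o.shape)
```

```text
(585, 600, 3)
```

View pics/t2.png

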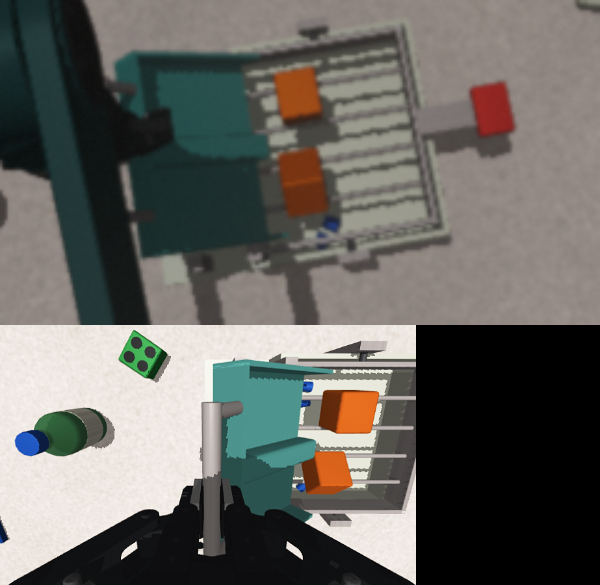

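All the parts have slid out and both adapters are on the grate, at about (297,93) and (303,182) in the upper panel. I'll tip a bit further, then lower the pan.

{"method": "carry_out", "body": {
  "plan": "1 0 0.0072 -0.0050 0 0 0; 1 0 0.0072 -0.0050 0 0 0; 1 0 0.0078 -0.0041 0 0 0; 1 0 0.0078 -0.0041 0 0 0; 1 0 0.0082 -0.0034 0 0 0; 1 0 0 0 0 0 0; 1 0 0 0 0 0 0; 1 0 0 0 0 0 0; 1 0 0 0 0 0 0; 1 0 0 0 0 0 0"
}}

```text
time: 6.65
position: [0.497, 0.1381, 0.2429]
orientation: [-3.139, -0.006, 0.185]
wrist_force: [0.1, 6.4, 9.9]
finger_gap: 0.0103
```

{"method": "carry_out", "body": {
  "plan": "1 0 -0.0082 0.0034 0 0 0; 1 0 -0.0078 0.0041 0 0 0; 1 0 -0.0078 0.0041 0 0 0; 1 0 -0.0072 0.0050 0 0 0; 1 0 -0.0072 0.0050 0 0 0; 1 0 -0.0068 0.0056 0 0 0; 1 0 -0.0068 0.0056 0 0 0; 1 0 -0.0063 0.0062 0 0 0; 1 0 -0.0063 0.0062 0 0 0; 1 0 -0.0056 0.0068 0 0 0; 1 0 -0.0056 0.0068 0 0 0"
}}

```text
time: 7.75
position: [0.4831, 0.2118, 0.181]
orientation: [-3.141, -0.003, 0.184]
wrist_force: [1.5, 4.5, 3.4]
finger_gap: 0.01
```

{"method": "carry_out", "body": {
  "plan": "1 0 -0.0049 0.0074 0 0 0; 1 0 -0.0049 0.0074 0 0 0; 1 0 -0.0042 0.0078 0 0 0; 1 0 -0.0042 0.0078 0 0 0; 1 0 -0.0034 0.0082 0 0 0; 1 0 -0.0034 0.0082 0 0 0; 1 0 -0.0025 0.0085 0 0 0; 1 0 -0.0025 0.0085 0 0 0; 1 0 0 0 0 0 0; 1 0 0 0 0 0 0"
}}

```text
time: 8.75
position: [0.4778, 0.2402, 0.1163]
orientation: [3.141, -0.001, 0.184]
wrist_force: [1.8, 3.0, 2.4]
finger_gap: 0.0101
```

{"method": "carry_out", "body": {
  "plan": "0.3 0 0 0 0 0 0; 0.3 0 0 0 0 0 0; 0.3 0 0 -0.02 0 0 0; 0.3 0 0 -0.035 0 0 0; 0.3 0 0 -0.04 0 0 0; 0.3 0 0.02 -0.02 0 0 0; 1 0 0.045 0 0 0 0; 1 0 0.045 0 0 0 0; 1 0 0.045 0 0 0 0; 1 0 0.045 0 0 0 0; 1 0 0.045 0 0 0 0; 1 0 0.045 0 0 0 0"
}}

```text
time: 9.95
position: [0.5291, -0.0469, 0.2303]
orientation: [-3.141, 0.003, 0.183]
wrist_force: [0.6, -0.6, 1.0]
finger_gap: 0.0003
```

{"method": "carry_out", "body": {
  "plan": "1 0 0.045 0 0 0 0; 1 0 0.045 0 0 0 0; 1 0 0.025 0 0 0 0; 1 0 0 0 0 0 0; 1 0 0 0 0 0 0"
}}

```text
time: 10.45
position: [0.5504, -0.1581, 0.2301]
orientation: [-3.14, 0.003, 0.182]
wrist_force: [0.0, 0.6, -0.0]
finger_gap: 0.0
```

Run:
```python
from h import *
s=telemetry.observe(); print(s["position"],s["orientation"],proj("wrist",[[.5522,-.1578,.097]],(s["position"],s["orientation"])))
np.save("w3.npy",[s["position"],s["orientation"]])
t=snapshot("top"); w=snapshot("wrist"); cv2.imwrite("pics/w3r.png",w);cv2.imwrite("pics/t3r.png",t)
a=cv2.resize(t[150:280,180:420],None,fx=2.5,fy=2.5)
o=np.vstack([a,np.pad(cv2.resize(w,(416,260)),((0,0),(0,184),(0,0)))])
cv2.imwrite("pics/t3.png",o)
```

```text
[ 0.55035627 -0.15806272  0.23007609] [-3.13962275e+00  2.89982203e-03  1.82351419e-01] [[328.05882881 180.12958394]]
```

View pics/t3.png

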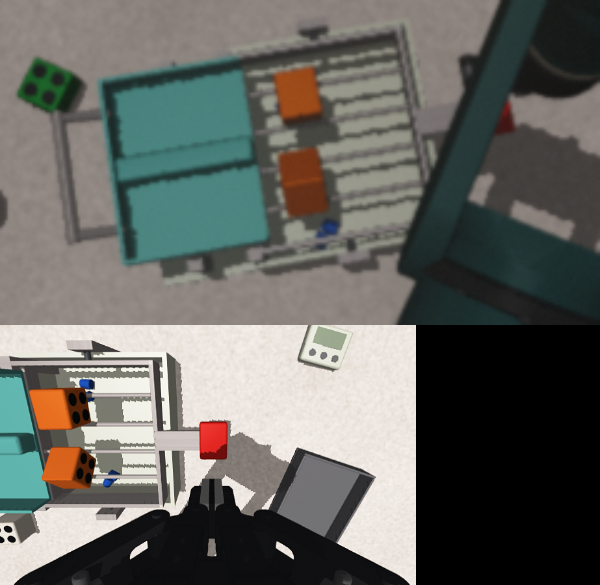

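{"method": "carry_out", "body": {
  "plan": "1 0.002 0 0.031 0 0 0; 1 0 0 0.031 0 0 0; 1 0 0 0.031 0 0 0; 1 0 0 0.032 0 0 0; 1 0 0 0.01 0 0 0; 1 0 0 0.01 0 0 0; 1 0 0 0.01 0 0 0; 1 0 0 0 0 0 0; 1 0 0 0 0 0 0"
}}

```text
time: 11.45
position: [0.554, -0.1571, 0.079]
orientation: [3.141, -0.002, 0.185]
wrist_force: [-2.3, 0.5, 6.6]
finger_gap: -0.0001
```

{"method": "carry_out", "body": {
  "plan": "1 0 0 0.0025 0 0 0; 1 0 0 0 0 0 0; 1 0 0 -0.012 0 0 0; 1 0 0 -0.012 0 0 0; 1 0 0 -0.014 0 0 0; 1 0 0 0 0 0 0; 1 0 0 0 0 0 0; 1 0 0 0.014 0 0 0; 1 0 0 0.012 0 0 0; 1 0 0 0.012 0 0 0; 1 0 0 0 0 0 0; 1 0 0 0 0 0 0"
}}

```text
time: 12.65
position: [0.554, -0.1589, 0.0753]
orientation: [3.138, -0.002, 0.183]
wrist_force: [-0.9, -1.8, 11.3]
finger_gap: 0.0001
```

{"method": "carry_out", "body": {
  "plan": "1 0 0 -0.012 0 0 0; 1 0 0 -0.012 0 0 0; 1 0 0 -0.014 0 0 0; 1 0 0 0 0 0 0; 1 0 0 0 0 0 0; 1 0 0 0.014 0 0 0; 1 0 0 0.012 0 0 0; 1 0 0 0.012 0 0 0; 1 0 0 0 0 0 0; 1 0 0 0 0 0 0"
}}

```text
time: 13.65
position: [0.5539, -0.1587, 0.0753]
orientation: [3.139, -0.001, 0.184]
wrist_force: [-1.9, -2.9, 12.2]
finger_gap: -0.0001
```

{"method": "carry_out", "body": {
  "plan": "1 0 0 -0.012 0 0 0; 1 0 0 -0.012 0 0 0; 1 0 0 -0.014 0 0 0; 1 0 0 0 0 0 0; 1 0 0 0 0 0 0; 1 0 0 0.014 0 0 0; 1 0 0 0.012 0 0 0; 1 0 0 0.012 0 0 0; 1 0 0 0 0 0 0; 1 0 0 0 0 0 0"
}}

```text
time: 14.65
position: [0.5539, -0.1588, 0.0753]
orientation: [3.139, -0.001, 0.184]
wrist_force: [-2.0, -1.7, 11.9]
finger_gap: 0.0002
```

{"method": "carry_out", "body": {
  "plan": "1 0 0 -0.012 0 0 0; 1 0 0 -0.012 0 0 0; 1 0 0 -0.014 0 0 0; 1 0 0 0 0 0 0; 1 0 0 -0.03 0 0 0; 1 0 0 -0.045 0 0 0; 1 0 0 -0.045 0 0 0; -1 0 0 0 0 0 0; -1 0 0 0 0 0 0"
}}

```text
time: 15.55
position: [0.5535, -0.1576, 0.2322]
orientation: [3.141, -0.001, 0.184]
wrist_force: [-1.1, 0.4, -0.1]
finger_gap: 0.0281
```

Run:
```python
from h import *
s=telemetry.observe(); print(s["position"],s["orientation"])
np.save("w4.npy",[s["position"],s["orientation"]])
w=snapshot("wrist"); cv2.imwrite("pics/w4.png",w)
t=snapshot("top"); cv2.imwrite("pics/t4.png",t)
hs=(100,140,40),(125,255,255)
for n,i in(("top",t),("wrist",w)): print(n,[(c.round(0),x[4]) for c,x in blobs(i,*hs,5)])
```

```text
[ 0.55348275 -0.15755252  0.23220074] [ 3.14086371e+00 -9.97173574e-04  1.83848120e-01]
top [(array([277., 105.]), np.int32(509)), (array([306., 103.]), np.int32(73)), (array([146., 227.]), np.int32(117)), (array([312., 240.]), np.int32(20)), (array([ 89., 295.]), np.int32(157)), (array([ 71., 340.]), np.int32(9)), (array([ 53., 345.]), np.int32(29))]
wrist [(array([133.,  94.]), np.int32(271)), (array([136., 107.]), np.int32(19)), (array([140., 118.]), np.int32(25)), (array([174., 230.]), np.int32(79)), (array([166., 245.]), np.int32(159))]
```

View pics/w4.png

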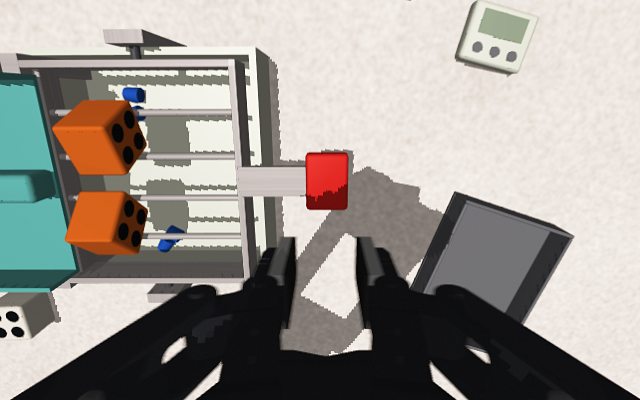

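The lever was pressed to its stop (TCP z 0.0753, 12 N) on four strokes and fully released after each. The adapters are at about (100,137) and (107,222). Blue stoppers are at (133,94), (138,112) and (170,238), the last two crossed by bars, so those two have fallen below. Next I'll look from above.

{"method": "carry_out", "body": {
  "plan": "-1 -0.012 -0.037 0 0 0 0; -1 -0.012 -0.037 0 0 0 0; -1 -0.012 -0.037 0 0 0 0; -1 -0.012 -0.037 0 0 0 0; -1 -0.013 -0.039 0 0 0 0; -1 0 0 0 0 0 0; -1 0 0 0 0 0 0"
}}

```text
time: 16.35
position: [0.4581, 0.0157, 0.2299]
orientation: [-3.141, 0.003, 0.186]
wrist_force: [0.5, 0.3, 0.5]
finger_gap: 0.0855
```

Run:
```python
from h import *
s=telemetry.observe(); print(s["position"],s["orientation"])
np.save("w5.npy",[s["position"],s["orientation"]])
w=snapshot("wrist"); cv2.imwrite("pics/w5.png",w)
print([(c.round(0),x[4]) for c,x in blobs(w,(100,140,40),(125,255,255),5)])
```

```text
[0.45813405 0.01566239 0.22986011] [-3.14142129  0.00320415  0.18560075]
[(array([346., 181.]), np.int32(18)), (array([327., 194.]), np.int32(123))]
```

View pics/w5.png

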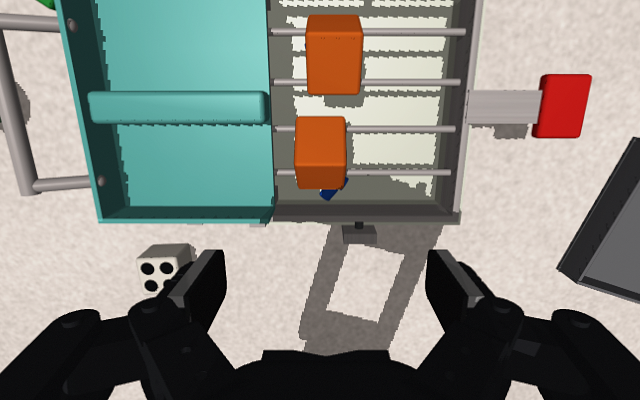

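Run:
```python
from h import *
w=cv2.imread("pics/w5.png"); p=np.load("w5.npy")
hs=cv2.cvtColor(w,cv2.COLOR_BGR2HSV); m=cv2.inRange(hs,(5,170,60),(18,255,255))
o=np.array([.5233,-.0036]); yw=np.radians(10.6); D=np.array([[np.cos(yw),np.sin(yw)],[-np.sin(yw),np.cos(yw)]])
n,l,s,c=cv2.connectedComponentsWithStats(m)
for i in range(1,n):
    if s[i][4]<500: continue
    x,y,ww,h,_=s[i]; cx=int(x+ww/2); print("blob",s[i]); col=w[y:y+h,cx,2].astype(int); print("R col",col[::3])
    V=w[:,:,2]; g=np.abs(np.diff(col))[10:-5]; k=y+10+g.argmax(); print("split row",k)
    mm=((l==i)*255).astype(np.uint8); mm[k+1:]=0
    r=cv2.minAreaRect(max(cv2.findContours(mm,0,2)[0],key=cv2.contourArea)); bp=cv2.boxPoints(r)
    P=ray("wrist",bp,.124,p)[:,:2]; e=P[1]-P[0]; f=P[2]-P[1]
    print("top centre",P.mean(0),"drainer",D@(P.mean(0)-o),"sides",np.linalg.norm(e),np.linalg.norm(f),"deg",np.degrees(np.arctan2(e[1],e[0])),np.degrees(np.arctan2(f[1],f[0])))
```

```text
blob [ 305   15   59   80 4349]
R col [152 152 154 154 154 155 210 192 187 187 188 187 188 188 188 188 189 187
 188 187 187 187 187 186 184 184 164]
split row 31
top centre [0.57314421 0.03366601] drainer [0.05584877 0.02746117] sides 0.009703582560171706 0.0364166390980444 deg 9.72867389983063 -79.37618191593516
blob [ 294  117   52   72 3600]
R col [179 191 191 193 193 192 193 193 192 194 194 194 195 196 196 201 198 144
 145 144 143 144 140 140]
split row 165
top centre [0.49402934 0.02869092] drainer [-0.02283121  0.03712426] sides 0.03652428257658024 0.03494982454555573 deg -79.36425292139408 -168.44230665821996
```

Run:
```python
import cv2,numpy as np
w=cv2.imread("pics/w4.png")[80:270,40:200]; v=cv2.imread("pics/w5.png")[5:205,280:380]
a=cv2.resize(w,None,fx=3,fy=3,interpolation=cv2.INTER_CUBIC); b=cv2.resize(v,None,fx=2.85,fy=2.85,interpolation=cv2.INTER_CUBIC)
cv2.imwrite("pics/c5.png",np.hstack([a,b[:570]])); print(a.shape,b.shape)
```

```text
(570, 480, 3) (570, 285, 3)
```

View pics/c5.png

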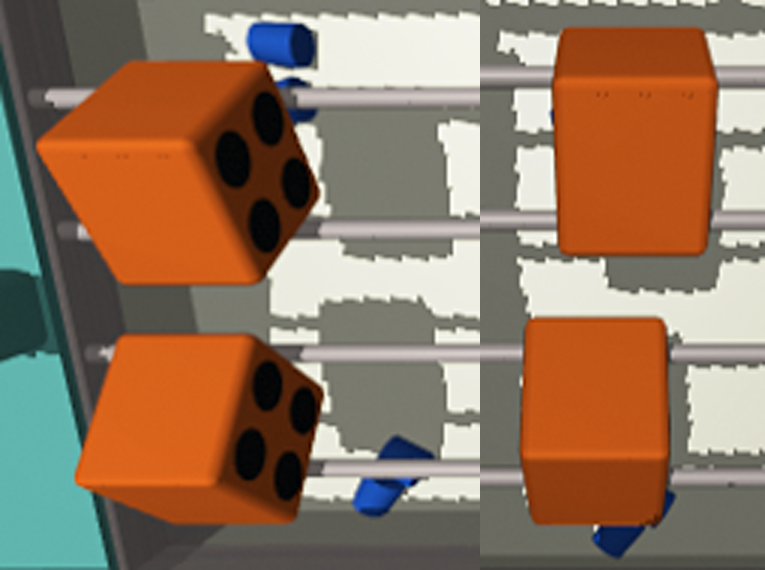

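The crop shows both adapters rolled about the bars' direction, edge down between bars. In its left panel the ridge corners are at A (190,143) and B (217,483). The stoppers are lying below the bars.

```bash
cat >> h.py <<'E'
O=np.array([.5233,-.0036,0]); YW=np.radians(10.6); D=R.from_euler('z',YW).as_matrix().T
def dirs(px,w):
    c,Rw,o=cam("wrist",w); u=cv2.undistortPoints(np.array(px,float).reshape(-1,1,2),c["K"],c["distortion"])[:,0]
    return D@(o-O),(np.c_[u,np.ones(len(u))]@Rw.T)@D.T
def tri(a,wa,b,wb):
    oa,da=dirs([a],wa);ob,db=dirs([b],wb)
    A=np.c_[da[0],-db[0]];t=np.linalg.lstsq(A,ob-oa,rcond=None)[0]
    return (oa+da[0]*t[0]+ob+db[0]*t[1])/2, np.linalg.norm(A@t-(ob-oa))
E
python3 - <<'E'
from h import *
w4,w5=np.load("w4.npy"),np.load("w5.npy")
a=lambda x,y:(40+x/3-.3,80+y/3-.3)
b=lambda x,y:((x-480)/2.85+280-.3,y/2.85+5-.3)
for n,L,Q in(("A",[((190,143),(717,82)),((38,143),(555,82)),((250,283),(707,254)),((122,283),(560,254)),((258,62),(707,28)),((130,62),(562,28))],[(190,143),(258,62),(320,190),(252,283)]),
           ("B",[((217,483),(668,462)),((78,483),(522,458)),((248,337),(663,318)),((125,337),(527,318)),((292,522),(662,523)),((180,522),(535,523))],[(248,337),(322,395),(292,522),(217,483)])):
    for p,q in L:
        X,e=tri(a(*p),w4,b(*q),w5); print(n,(X*1000).round(1),"gap",round(e*1000,1))
    yf=tri(a(*L[0][0]),w4,b(*L[0][1]),w5)[0][1]
    o,d=dirs([a(*q) for q in Q],w4); P=o+d*((yf-o[1])/d[:,1])[:,None]; print("face xz",(P[:,[0,2]]*1000).round(1).tolist(),"centre",(P.mean(0)*1000).round(1))
# stopper heights? blue in w4
E
```

```text
A [ 49.6   7.7 123.7] gap 0.2
A [ 49.7  45.9 122.6] gap 0.0
A [ 11.    7.7 109.1] gap 0.8
A [ 10.5  46.2 104. ] gap 0.3
A [68.2  7.4 89.5] gap 0.3
A [68.7 45.8 84.8] gap 0.6
face xz [[49.7, 123.7], [68.4, 89.1], [30.7, 66.7], [11.2, 108.3]] centre [40.   7.7 97. ]
B [-41.4  17.8 122.4] gap 1.1
B [-41.1  56.1 121.9] gap 0.0
B [-6.6 18.1 97.6] gap 0.5
B [-7.2 56.1 94. ] gap 1.3
B [-66.8  17.3  93. ] gap 0.1
B [-68.8  55.7  87.6] gap 1.2
face xz [[-6.8, 98.0], [-35.6, 64.9], [-67.2, 92.3], [-40.8, 122.5]] centre [-37.6  17.8  94.4]
```

{"method": "carry_out", "body": {
  "plan": "-0.25 0.035 0.002 0 0 0 0; -0.25 0.035 0.002 0 0 0 0; -0.25 0.0325 0 0 0 0 0; -0.25 0 0 0.03 0 0 0; -0.25 0 0 0.03 0 0 0; -0.25 0 0 0.03 0 0 0; -0.25 0 0 0.02 0 0 0; -0.25 0 0 0 0 0 0",
  "grip_force": 40
}}

```text
time: 17.2
position: [0.5581, 0.0285, 0.1162]
orientation: [-3.14, 0.01, 0.182]
wrist_force: [0.3, -0.5, -0.2]
finger_gap: 0.0536
```

{"method": "carry_out", "body": {
  "plan": "-0.25 0.001 -0.001 0.015 0 0 0; -0.25 0 0 0.013 0 0 0; -0.25 0 0 0 0 0 0; 1 0 0 0 0 0 0; 1 0 0 0 0 0 0; 1 0 0 0 0 0 0; 1 0 0 0 0 0 0; 1 0 0 0 0 0 0"
}}

```text
time: 18.0
position: [0.5616, 0.0312, 0.0941]
orientation: [3.141, -0.001, 0.184]
wrist_force: [1.6, -0.8, 0.4]
finger_gap: 0.0392
```

{"method": "carry_out", "body": {
  "plan": "1 0 0 -0.015 0 0 0; 1 0 0 -0.03 0 0 0; 1 0 0 -0.04 0 0 0; 1 0 0 -0.04 0 0 0; 1 -0.016 0.0415 0 0 0 0; 1 -0.016 0.0415 0 0 0 0; 1 -0.016 0.0415 0 0 0 0; 1 -0.016 0.0415 0 0 0 0; 1 -0.016 0.0415 0 0 0 0; 1 -0.016 0.0415 0 0 0 0; 1 -0.016 0.0415 0 0 0 0; 1 -0.016 0.0415 0 0 0 0"
}}

```text
time: 19.2
position: [0.4958, -0.3205, 0.2204]
orientation: [3.14, -0.001, 0.184]
wrist_force: [-0.0, 0.3, -1.2]
finger_gap: 0.0391
```

{"method": "carry_out", "body": {
  "plan": "1 -0.0164 0.039 0 0 0 0; 1 0 0 0 0 0 0.105; 1 0 0 0 0 0 0.105; 1 0 0 0 0 0 0.105; 1 0 0 0 0 -0.1 0; 1 0 0 0 0 -0.1 0; 1 0 0 0 0 -0.1 0; 1 0 0 0 0 -0.1 0; 1 0 0 0 0 0 0; 1 0 0 0 0 0 0"
}}

```text
time: 20.2
position: [0.4877, -0.36, 0.2186]
orientation: [-3.141, 0.399, -0.131]
wrist_force: [0.3, -0.3, -0.6]
finger_gap: 0.0392
```

Run:
```python
from h import *
s=telemetry.observe(); print(s["position"],s["orientation"])
print(R.from_euler('xyz',s["orientation"]).as_matrix().round(3))
w=snapshot("wrist"); sc=snapshot("scene"); cv2.imwrite("pics/w6.png",w)
a=cv2.resize(w[150:400,200:440],(480,500)); b=cv2.resize(sc[140:265,150:230],(320,500))
cv2.imwrite("pics/c6.png",np.hstack([a,b]))
```

```text
[ 0.48770075 -0.35997882  0.2186371 ] [-3.14135768  0.39905225 -0.13074723]
[[ 0.914 -0.13  -0.385]
 [-0.12  -0.991  0.051]
 [-0.389 -0.    -0.921]]
```

View pics/c6.png

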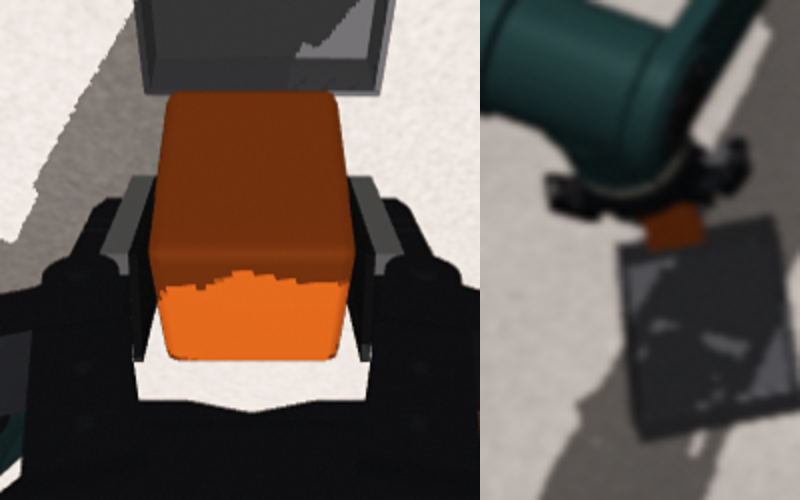

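Run:
```python
from h import *
I=([0,0,0],[0,0,0])
for q in([.0056,0,-.0295],[-.033,0,-.013],[.024,0,.006]): print(proj("wrist",[q],I))
# fit roll about centre from observed rows 196 (far bottom edge), 274 (ridge), 329(near edge)
from scipy.optimize import least_squares
def f(v):
    cx,cz,t=v; c,s=np.cos(t),np.sin(t); k=.023
    P=[[cx+k*(a*c+b*s),0,cz+k*(-a*s+b*c)] for a,b in((1,1),(1,-1),(-1,-1))]
    return proj("wrist",P,I)[:,1]-[196,274,329]
for t0 in(.4,-.4,0.8):
    r=least_squares(f,[0,0,t0],x_scale=[.01,.01,.1]);print(r.x,r.fun)
```

```text
[[329.02860828 275.15559251]]
[[328.40273629 332.97722883]]
[[328.46144204 199.75167007]]
[-0.00899077  0.00900437  0.45102635] [-2.84217094e-14 -5.68434189e-14  0.00000000e+00]
[-0.00899077  0.00900437  0.45102635] [0. 0. 0.]
[-0.00899077  0.00900437  0.45102635] [-2.84217094e-14  0.00000000e+00  0.00000000e+00]
```

The adapter is held level with tilt compensation: the ridge row at 274 matches the predicted 275. The tray is below it and empty.

{"method": "carry_out", "body": {
  "plan": "1 0.0136 0 0.0322 0 0 0; 1 0.0136 0 0.0322 0 0 0; 1 0.0136 0 0.0322 0 0 0; 1 0.0136 0 0.0322 0 0 0; 1 0.0117 0 0.0276 0 0 0; 1 0.002 0 0.005 0 0 0; 1 0 0 0 0 0 0; 1 0 0 0 0 0 0"
}}

```text
time: 21.1
position: [0.4879, -0.361, 0.0466]
orientation: [3.139, 0.396, -0.133]
wrist_force: [0.1, -0.5, 0.9]
finger_gap: 0.0393
```

{"method": "carry_out", "body": {
  "plan": "1 0.0016 0 0.0037 0 0 0; 1 0.0016 0 0.0037 0 0 0; 1 0 0 0 0 0 0; 1 0 0 0 0 0 0"
}}

```text
time: 21.5
position: [0.4872, -0.36, 0.0356]
orientation: [3.142, 0.4, -0.131]
wrist_force: [0.2, 0.4, -0.6]
finger_gap: 0.0395
```

{"method": "carry_out", "body": {
  "plan": "1 0.0012 0 0.0028 0 0 0; 1 0 0 0 0 0 0; 1 0.0012 0 0.0028 0 0 0; 1 0 0 0 0 0 0; 1 0 0 0 0 0 0"
}}

```text
time: 22.0
position: [0.4871, -0.3599, 0.0293]
orientation: [-3.141, 0.4, -0.131]
wrist_force: [0.2, -0.8, 0.4]
finger_gap: 0.039
```

{"method": "carry_out", "body": {
  "plan": "1 0.0008 0 0.0018 0 0 0; 1 0 0 0 0 0 0; 1 0 0 0 0 0 0"
}}

```text
time: 22.3
position: [0.4873, -0.36, 0.0275]
orientation: [-3.142, 0.4, -0.131]
wrist_force: [-0.3, -0.1, -1.1]
finger_gap: 0.0394
```

{"method": "carry_out", "body": {
  "plan": "1 0.0008 0 0.0018 0 0 0; 1 0 0 0 0 0 0; 1 0 0 0 0 0 0"
}}

```text
time: 22.6
position: [0.4875, -0.3602, 0.0268]
orientation: [3.141, 0.399, -0.132]
wrist_force: [0.2, 0.8, 5.7]
finger_gap: 0.0393
```

{"method": "carry_out", "body": {
  "plan": "0 0 0 0 0 0 0; -0.3 0 0 0 0 0 0; -0.3 0 0 0 0 0 0; -0.3 0 0 -0.03 0 0 0; -0.3 0 0 -0.045 0 0 0; -0.3 0 0 -0.045 0 0 0; -0.3 -0.015 0 -0.035 0 0.1 0; -0.3 0 0 0 0 0.1 0; -0.3 0 0 0 0 0.1 0; -0.3 0 0 0 0 0.1 -0.1; -0.3 0 0 0 0 0 -0.108; -0.3 0 0 0 0 0 -0.108"
}}

```text
time: 23.8
position: [0.5323, -0.366, 0.1741]
orientation: [-3.137, -0.001, 0.188]
wrist_force: [0.1, 0.1, 0.1]
finger_gap: 0.0553
```

{"method": "carry_out", "body": {
  "plan": "-0.3 0 -0.04 -0.028 0 0 0; -0.3 0 -0.043 -0.028 0 0 0; -0.3 0 -0.043 0 0 0 0; -0.3 0 -0.043 0 0 0 0; -0.3 0 -0.044 0 0 0 0; -0.3 0 -0.044 0 0 0 0; -0.3 0 -0.044 0 0 0 0; -0.3 -0.002 -0.044 0 0 0 0; -0.3 0 -0.044 0 0 0 0; -0.3 0 0 0 0 0 0; -0.3 0 0 0 0 0 0"
}}

```text
time: 24.9
position: [0.46, 0.0152, 0.2313]
orientation: [-3.138, -0.002, 0.187]
wrist_force: [0.6, 0.1, 0.5]
finger_gap: 0.0558
```

Run:
```python
from h import *
s=telemetry.observe(); p=(s["position"],s["orientation"]); print(*p)
w=snapshot("wrist"); t=snapshot("top"); cv2.imwrite("pics/w7.png",w); cv2.imwrite("pics/t7.png",t)
for c,x in blobs(w,(5,170,60),(18,255,255),300): print("orange",c,x)
for c,x in blobs(w,(100,140,40),(125,255,255),8): print("blue",c,x)
# expected rows/cols for B corners
X=np.array([[-41.4,17.8,122],[-41.4,56,122],[-7,18,96],[-7,56,96],[-67.5,17.5,92],[-67.5,56,90]])/1000
print(proj("wrist",X@D+O,p).round(1))
for c,x in blobs(t,(5,150,60),(16,255,255),30): print("top orange",c,x, ray("top",[c],.05)[0])
```

```text
[0.46001985 0.01523866 0.23127169] [-3.13760392e+00 -1.59975877e-03  1.87021202e-01]
orange [319.80153105 154.80918628] [ 294  120   52   72 3527]
blue [316.13017751  26.41420118] [308  21  17  11 169]
blue [314.08641975  51.37037037] [305  42  19  19 243]
blue [345.2  183.15] [344 179   4  10  20]
blue [327.31451613 195.83064516] [320 192  17  11 124]
[[344.8 168.5]
 [294.4 168.4]
 [343.7 119.9]
 [296.4 119.8]
 [342.9 191.1]
 [298.5 190.3]]
top orange [585.45942029 144.13478261] [578  92  18 122 690] [ 0.69865507 -0.72224253  0.05      ]
top orange [452.79391892 223.84459459] [445 215  17  19 296] [ 0.48427506 -0.35775837  0.05      ]
```

{"method": "carry_out", "body": {
  "plan": "-0.2 0.0188 -0.0043 0 0 0 0; -0.2 0 0 0.03 0 0 0; -0.2 0 0 0.03 0 0 0; -0.2 0 0 0.03 0 0 0; -0.2 0 0 0.02 0 0 0; -0.2 0 0 0.015 0 0 0; -0.2 0 0 0.01 0 0 0; -0.2 0 0 0 0 0 0; -0.2 0 0 0 0 0 0"
}}

```text
time: 25.9
position: [0.4785, 0.0222, 0.0968]
orientation: [-3.137, -0.002, 0.183]
wrist_force: [-0.4, -0.8, 0.5]
finger_gap: 0.0514
```

{"method": "carry_out", "body": {
  "plan": "0.1 0 0 0.003 0 0 0; 1 0 0 0 0 0 0; 1 0 0 0 0 0 0; 1 0 0 0 0 0 0; 1 0 0 0 0 0 0; 1 0 0 0 0 0 0; 1 0 0 -0.01 0 0 0; 1 0 0 -0.02 0 0 0; 1 0 0 -0.03 0 0 0; 1 0 0 -0.04 0 0 0; 1 0 0 -0.03 0 0 0; 1 0 0 0 0 0 0",
  "grip_force": 50
}}

```text
time: 27.1
position: [0.4804, 0.0223, 0.2296]
orientation: [-3.14, -0.012, 0.185]
wrist_force: [-0.3, 1.2, 0.2]
finger_gap: 0.0393
```

Run:
```python
from h import *
s=telemetry.observe(); print(s["position"],s["orientation"])
w=snapshot("wrist"); cv2.imwrite("pics/w8.png",w)
for c,x in blobs(w,(3,170,30),(18,255,255),300): print("orange",c,x)
col=w[:,328,2].astype(int); print(list(zip(range(150,350,4),col[150:350:4])))
I=([0,0,0],[0,0,0])
print(proj("wrist",[[-.0014,0,-.027],[.033,0,-.001],[-.0275,0,.004]],I))
```

```text
[0.48043496 0.02225144 0.22958435] [-3.13951535 -0.01228658  0.1848472 ]
orange [325.47986787 245.34041603] [  276   186   100   119 11201]
[(150, np.int64(240)), (154, np.int64(104)), (158, np.int64(215)), (162, np.int64(231)), (166, np.int64(238)), (170, np.int64(238)), (174, np.int64(238)), (178, np.int64(237)), (182, np.int64(238)), (186, np.int64(127)), (190, np.int64(213)), (194, np.int64(212)), (198, np.int64(212)), (202, np.int64(213)), (206, np.int64(213)), (210, np.int64(213)), (214, np.int64(213)), (218, np.int64(214)), (222, np.int64(213)), (226, np.int64(213)), (230, np.int64(128)), (234, np.int64(116)), (238, np.int64(117)), (242, np.int64(118)), (246, np.int64(117)), (250, np.int64(118)), (254, np.int64(117)), (258, np.int64(118)), (262, np.int64(117)), (266, np.int64(117)), (270, np.int64(117)), (274, np.int64(117)), (278, np.int64(118)), (282, np.int64(117)), (286, np.int64(117)), (290, np.int64(113)), (294, np.int64(95)), (298, np.int64(95)), (302, np.int64(96)), (306, np.int64(134)), (310, np.int64(128)), (314, np.int64(128)), (318, np.int64(130)), (322, np.int64(130)), (326, np.int64(128)), (330, np.int64(130)), (334, np.int64(128)), (338, np.int64(126)), (342, np.int64(125)), (346, np.int64(124))]
[[329.71594147 288.30780559]
 [329.34189368 185.07126852]
 [328.85277331 300.64484576]]
```

{"method": "carry_out", "body": {
  "plan": "1 -0.014 0.04 0 0 0 0; 1 -0.014 0.04 0 0 0 0; 1 -0.014 0.04 0 0 0 0; 1 -0.014 0.04 0 0 0 0; 1 -0.014 0.04 0 0 0 0; 1 -0.014 0.04 0 0 0 0; 1 -0.014 0.04 0 0 0 0; 1 -0.014 0.04 0 0 0 0; 1 -0.013 0.04 0 0 0 0; 1 0 0 0 0 0 0.105; 1 0 0 0 0 0 0.105; 1 0 0 0 0 0 0.105"
}}

```text
time: 28.35
position: [0.4203, -0.3543, 0.2191]
orientation: [-3.134, 0.003, -0.136]
wrist_force: [-0.3, -0.2, -0.3]
finger_gap: 0.0392
```

{"method": "carry_out", "body": {
  "plan": "1 0 0 0 0 0.1 0; 1 0 0 0 0 0.1 0; 1 0 0 0 0 0.1 0; 1 0 0 0 0 0.1 0; 1 0 0 0 0 0.1 0; 1 0 0 0 0 0.1 0; 1 0 0 0 0 0.07 0; 1 0 0 0 0 0 0; 1 0 0 0 0 0 0"
}}

```text
time: 29.25
position: [0.4206, -0.3542, 0.2201]
orientation: [-3.133, -0.667, -0.137]
wrist_force: [0.6, 0.8, 0.3]
finger_gap: 0.0388
```

{"method": "carry_out", "body": {
  "plan": "1 -0.0213 0 0.027 0 0 0; 1 -0.0213 0 0.027 0 0 0; 1 -0.0213 0 0.027 0 0 0; 1 -0.0213 0 0.027 0 0 0; 1 -0.0213 0 0.027 0 0 0; 1 -0.004 0 0.0051 0 0 0; 1 0 0 0 0 0 0; 1 0 0 0 0 0 0"
}}

```text
time: 30.05
position: [0.4228, -0.3551, 0.0452]
orientation: [-3.138, -0.672, -0.132]
wrist_force: [-0.0, -0.9, -0.4]
finger_gap: 0.0388
```

{"method": "carry_out", "body": {
  "plan": "1 -0.0031 0 0.0039 0 0 0; 1 -0.0019 0 0.0024 0 0 0; 1 0 0 0 0 0 0; 1 -0.0012 0 0.0016 0 0 0; 1 0 0 0 0 0 0; 1 0 0 0 0 0 0"
}}

```text
time: 30.65
position: [0.4217, -0.3537, 0.033]
orientation: [-3.135, -0.67, -0.134]
wrist_force: [0.5, 0.4, -0.7]
finger_gap: 0.0388
```

{"method": "carry_out", "body": {
  "plan": "1 -0.0019 0 0.0024 0 0 0; 1 0 0 0 0 0 0; 1 0 0 0 0 0 0"
}}

```text
time: 30.95
position: [0.4216, -0.3535, 0.0297]
orientation: [-3.135, -0.67, -0.135]
wrist_force: [-0.1, 0.3, -1.3]
finger_gap: 0.0389
```

{"method": "carry_out", "body": {
  "plan": "1 -0.0012 0 0.0016 0 0 0; 1 0 0 0 0 0 0; 1 0 0 0 0 0 0"
}}

```text
time: 31.25
position: [0.4223, -0.3541, 0.0289]
orientation: [-3.136, -0.671, -0.134]
wrist_force: [-0.5, 0.9, 4.1]
finger_gap: 0.0392
```

{"method": "carry_out", "body": {
  "plan": "0 0 0 0 0 0 0; -0.3 0 0 0 0 0 0; -0.3 0 0 0 0 0 0; -0.3 0 0 -0.03 0 0 0; -0.3 0 0 -0.045 0 0 0; -0.3 0 0 -0.045 0 0 0; -0.3 0 0 -0.045 0 -0.1 0; -0.3 0 0 -0.03 0 -0.12 0; -0.3 0 0 -0.02 0 -0.12 0; -0.3 0 0 0 0 -0.12 0; -0.3 0 0 0 0 -0.12 0; -0.3 0 0 0 0 -0.09 0"
}}

```text
time: 32.45
position: [0.296, -0.3383, 0.2014]
orientation: [-3.139, 0.003, -0.13]
wrist_force: [1.3, 0.5, 0.4]
finger_gap: 0.0552
```

Run:
```python
from h import *
s=telemetry.observe(); p=(s["position"],s["orientation"]);print(*p,s["wrist_force"])
w=snapshot("wrist"); t=snapshot("top"); cv2.imwrite("pics/w9.png",w);cv2.imwrite("pics/t9.png",t)
a=np.pad(cv2.resize(t[145:285,185:505],None,fx=2.0,fy=2.0,interpolation=2),((0,0),(0,0),(0,0)))
b=cv2.resize(w,(480,300)); b=np.pad(b,((0,0),(0,160),(0,0)))
cv2.imwrite("pics/c9.png",np.vstack([a,b]))
```

```text
[ 0.29603896 -0.33826696  0.20138311] [-3.13852289e+00  2.92876600e-03 -1.29739788e-01] [1.28488943 0.4732451  0.37646466]
```

View pics/c9.png

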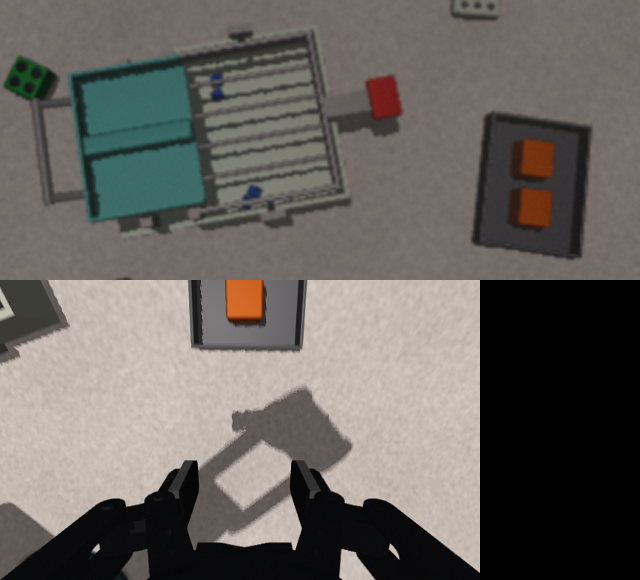

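{"method": "carry_out", "body": {
  "plan": "-0.3 0.035 0 -0.02 0 0 0; -0.3 0.035 0 -0.02 0 0 0; -0.3 0 0 0 0 0 0; -0.3 0 0 0 0 0 0"
}}

```text
time: 32.95
position: [0.3644, -0.3473, 0.2402]
orientation: [-3.136, -0.0, -0.13]
wrist_force: [0.4, 0.6, -0.2]
finger_gap: 0.0554
```

Run:
```python
from h import *
s=telemetry.observe(); p=(s["position"],s["orientation"]);np.save("w10.npy",p);print(*p)
w=snapshot("wrist"); cv2.imwrite("pics/w10.png",w)
for c,x in blobs(w,(3,170,30),(18,255,255),300): print("orange",c,x)
```

```text
[ 0.36444284 -0.34725143  0.2402466 ] [-3.13629599e+00 -1.47042997e-05 -1.30023352e-01]
orange [323.24085243  38.05790109] [ 301   10   45   58 2487]
orange [325.7845 106.744 ] [ 305   83   42   49 2000]
```

{"method": "carry_out", "body": {
  "plan": "-0.3 0.0035 -0.0417 0 0 0 0; -0.3 0.0035 -0.0417 0 0 0 0; -0.3 0.0035 -0.0417 0 0 0 0; -0.3 0.0035 -0.0417 0 0 0 0; -0.3 0.0035 -0.0417 0 0 0 0; -0.3 0.0035 -0.0417 0 0 0 0; -0.3 0.0035 -0.0417 0 0 0 0; -0.3 0.0035 -0.0417 0 0 0 0; -0.3 0 0 0 0 0 0; -0.3 0 0 0 0 0 0"
}}

```text
time: 34.0
position: [0.4347, -0.0201, 0.2413]
orientation: [-3.137, 0.001, -0.129]
wrist_force: [-0.2, -0.2, 0.5]
finger_gap: 0.0556
```

Run:
```python
from h import *
s=telemetry.observe(); p=(s["position"],s["orientation"]);np.save("w11.npy",p);print(*p)
w=snapshot("wrist"); cv2.imwrite("pics/w11.png",w)
for c,x in blobs(w,(100,140,40),(125,255,255),8): print("blue",c.round(1),x)
v=cv2.imread("pics/w10.png")
a=cv2.resize(w[0:240,180:500],(640,480)) ; b=cv2.resize(v[0:260],None,fx=.46,fy=.46)
b=np.pad(b,((0,0),(0,640-b.shape[1]),(0,0))) ; cv2.imwrite("pics/c11.png",np.vstack([a,b])); print(a.shape,b.shape)
```

```text
[ 0.43472246 -0.02009376  0.24133004] [-3.13720854e+00  1.42094687e-03 -1.29237533e-01]
blue [234.2  12.1] [227   9  16   7  44]
blue [239.2  23.5] [231  19  16   9  84]
blue [242.3  39.9] [233  29  20  22 254]
blue [305.7 164. ] [296 150  22  30 387]
(480, 640, 3) (120, 640, 3)
```

View pics/c11.png

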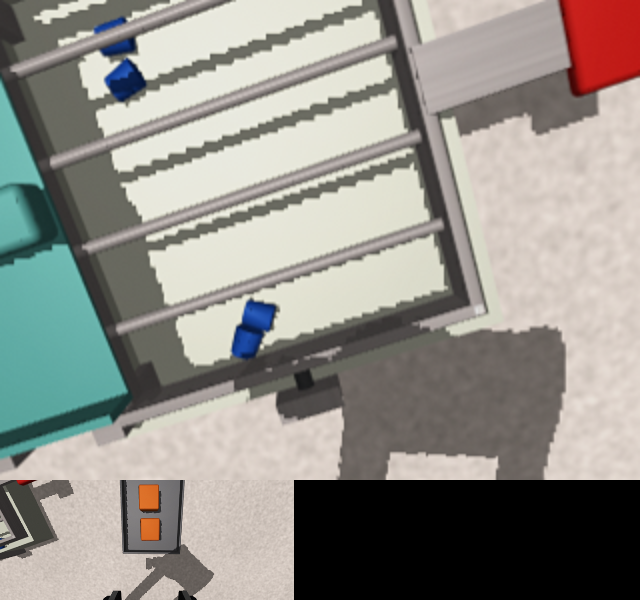

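Run:
```python
from h import *
w7=np.array([[.46002,.01524,.23127],[-3.1376,-.0016,.18702]]); w11=np.load("w11.npy"); w4=np.load("w4.npy")
print(tri((316,26.4),w7,(237.5,19.6),w11),tri((314,51.4),w7,(242.3,39.9),w11)) 
print(tri((170,238),w4,(305.7,164),w11))
w10=np.load("w10.npy"); 
for r in((301,345),(305,346)): pass
for n,(y0,y1,x0,x1) in {"A":(10,68,301,346),"B":(83,132,305,347)}.items(): print(n,ray("wrist",[(x0,y0),(x1,y0)],.050,w10).round(3).tolist(),"near bottom z=.004",ray("wrist",[(x0,y1),(x1,y1)],.004,w10).round(3).tolist())
v=cv2.imread("pics/w10.png"); print(v[5:72:3,323,2], v[80:135:3,325,2])
```

```text
(array([0.07688001, 0.04308321, 0.00239755]), np.float64(0.0024934480442387894)) (array([0.05341091, 0.04399594, 0.01549325]), np.float64(0.0006126507143359219))
(array([-0.08603605,  0.02438488,  0.01382916]), np.float64(0.0005433207916199013))
A [[0.509, -0.342, 0.05], [0.504, -0.381, 0.05]] near bottom z=.004 [[0.465, -0.331, 0.004], [0.459, -0.378, 0.004]]
B [[0.448, -0.336, 0.05], [0.443, -0.375, 0.05]] near bottom z=.004 [[0.399, -0.326, 0.004], [0.393, -0.372, 0.004]]
[124 120 199 218 219 219 219 219 218 219 220 219 220 220 221 221 219 219
 221 176  58  51  73] [127 154 221 219 219 219 219 219 219 219 218 217 217 217 216 214 216 122
 116]
```

Run:
```python
from h import *
w=np.load("w10.npy"); print(cam("wrist",w)[2])
for p in([(323,10),(323,68)],[(326,83),(326,132)]):
    a=ray("wrist",p,.050,w); print(np.linalg.norm(a[0]-a[1]),a.mean(0))
```

```text
[ 0.43341769 -0.35578111  0.38262129]
0.048355693788172616 [ 0.48253377 -0.35780245  0.05      ]
0.04532322794942019 [ 0.42264406 -0.35273552  0.05      ]
```

```bash
python3 -c "
from cell import *
print(sign_off())"
```

```text
the job is handed in; nothing more can be done
None
```

I did the whole job in the order asked and handed it in at about 34 s of the 72 s allowed. No check failed, and the hand-in gave no verdict.

- **Pan:** I tipped it to about 0.95 rad until it was empty, lowered it onto its rests and let go.
- **Lever:** I made four full strokes to the stop, at about 12 N. I raised the fingers about 15 mm clear of the pad between strokes.
- **Stoppers:** The last view from above the grate shows all four in the catch tray. Their triangulated heights are about 2 to 15 mm, below the bars; the lower pair was measured as one blob.
- **Adapters:** Both had come to rest edge-down between the bars. I gripped them by their end faces and tilted them level before setting them down. Their centres are now about 60 mm apart in the grey tray. One top face measures 45 mm, so that adapter lies flat. The other measures 48 mm, which I put down to a sliver of its side showing, and I judged it flat too.
- **Bystanders:** The arm never went near the tip box, tube rack, bottle or timer. I did not measure their positions again at the end.

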